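Load three culture dishes on the shaker rail and close the keeper

ROBOT

A 6-joint arm with a two-finger parallel gripper is mounted at the origin on a cart in front of the work surface, level with it; the furniture and walls round the work are solid. World frame = base frame: x ahead of the robot, y to its left, z up, the work surface at z = 0. Lengths are in mm, angles in rad, forces in N, time in s.
With the tool pointing down it reaches from about 300 to 775 mm from the base axis. Payload 14.6 kg.
Tool frame: the origin (TCP) lies on the centre line of the jaws, within the pads' length; the fingertips stand 11 mm ahead of it and the grasp point (between the pads) lies 8 mm behind it; x points along the fingers, y is the direction in which the jaws open and shut, and the axes are right-handed (so a half turn about x gives the same grasp; the last joint's range is limited). The gripper opens to 94 mm and grips with 3 to 60 N. Pads are 16 mm wide; open, the fingers measure 119 mm over their backs; the gripper's body (75 mm by 177 mm) begins 78 mm behind the grasp point.
Start: joints at [1.279, 0.3, 1.521, -0, 1.321, -0.067], TCP at [122.599, 536.152, 216.446] pointing down, gripper open.
Joint ranges: [-3.03, 3.03], [-0.79, 2.21], [0.23, 2.52], [-1.04, 4.18], [0, 3.07], [-2.55, 2.55]. Speed limits (rad/s): [2.22, 2.22, 2.57, 3.14, 3.14, 3.14].

INTERFACE

Orientations are given as [roll, pitch, yaw] about the fixed x, y, z axes, in that order (R = Rz(yaw) Ry(pitch) Rx(roll)).
In Python, from cell import manip gives the robot as it stands.
- The arm moves only by the shell command python3 -m handwheel 'ROWS' [OPENING] [FORCE]. ROWS is JSON, a list of rows, each a list of 2 entries, a list of its own where there are three numbers: the shift along the tool's x, y, z in mm, then the turn about the tool's x in rad. In form: [[[x, y, z], spin], ...]. A call has exactly 10 rows; each row shifts and turns the commanded pose from where the row before left it, along the tool's axes as they then stand; what a row does not reach is not made up. A row lasts 1/8 s, in which the tool goes at most 62.5 mm and 10.7 degrees, less where a joint would pass 70% of its speed; a pose out of reach is approached as far as the arm can. A call with a gripper value outside its range is refused whole. OPENING is the closure in counts, from 0 (fully open) to 255 (shut), set as the call begins (- or left out, the last holds). The fingers move at their own pace and stop on an object; FORCE is the grip in N (left out, the last holds). Time passes only in rows, so rows that do not move let the fingers close, or fill a call up. It gives the time, the measured TCP pose, the force and the opening at its end, in the units of the state.
- manip.read_state(): the state, without advancing time (a new reading comes with each control period).
- manip.camera(name): name is "scene" or "top" or "wrist"; returns a dict with "pixels" (384x512x3 uint8, red, green, blue), "z_map" (384x512 float32, mm along the optical axis (not along the pixel's ray), 0 where there is no reading), "mtx" (3x3 intrinsics, pixels), "k1" (the pictures are not rectified: a ray, as slopes to the right and down, at radius r is drawn at 1 + k1 r^2 times it, then the intrinsics apply), "xyz" and "orientation" of the camera in the world. Camera axes: x right, y up, looking along -z (the intrinsics and any distortion apply to the point x, -y, -z); pixel columns grow to the right and rows downward; lengths in mm; the calibration is good to about 2 mm. A picture is of the moment at which its call begins.
- manip.sign_off(): hands the job in, once; it reports no verdict.
Trained networks look in the newest picture that a camera, given by its name, has taken for a name from the list of things; names that differ only in an ending like _2 or _b are one class to them, and where a whole thing is asked for, a point or a joint stands for the part that bears it (a point fixed in the world has none). Each returns a list of dicts, best first, with "confidence" (0 to 1); they miss things now and then, are a little off and sometimes report something else, mostly with a low value. They report only what shows in the picture. A call takes as long as a camera call.
- manip.cut_out(target, camera): "region" (384x512 bool, what is visible of it) and "centre" ([column, row] in pixels, amid what is visible of it).
The state is a dict: "clock": time; "joints": joint angles; "qd": joint speeds; "effort": joint torques, N m; "eef_pos": TCP position; "eef_rot": TCP orientation; "wrist_force": force on the tool from outside, world axes, zero at the start; "moment": the same for the moment, N m; "finger_gap": finger opening in mm.
Only numpy, scipy, OpenCV 4.12 (cv2) and the standard library are available. Lean on these libraries where they do the work, as an engineer would, in place of code of your own. Each camera call takes 0.05 s, during which the arm holds its last target. There are 200 camera calls.

TASK

Load the orbital shaker: put a fingertip behind the last of the three pink culture dishes in its guide lane and gently push the whole row along, as one train and without lifting any dish or pushing on the other two, until the front dish is up against the end stop. Then swing the steel keeper arm fully closed across the lane behind the row by pushing its orange peg or the arm itself, and take the hand away. Leave everything else on the bench where it is.

Things in the scene. Friction and masses are not known exactly. Their poses are not given: they have to be found in the camera images.
- shaker: Low orbital shaker, off, fixed; its platform does not move. White housing 160x390, aluminium platform 176x462 on top. Origin: on the bench (z = 0) under the housing's middle; own y along the lane towards the end stop (robot's left), own x away from the control panel and the robot. Lane floor (platform top) 74 above the origin. Points below are in these axes, mm.
- stop_face (a point): Middle of the end stop's rubber face, at lane floor height, at shaker (0, 200, 74); axes as the shaker's; the row is pushed towards +y. The stop's bracket rises 26 above the lane floor. With the row home the dish centres lie 50, 150 and 250 before this face and the last dish's rear edge 300 before it.
- lane_entry (a point): Middle of the lane's open end, at lane floor height, at shaker (0, -226, 74); axes as the shaker's. The lane is 103 wide, between two grey guide rails 12 wide and 10 high that run from here to the end stop. On the far rail, at shaker (57.5, -97.5), stands the keeper's catch block, up to 108 above the bench.
- dish_front: Front dish of the row (nearest the end stop): round glass dish with lid and pink medium, diameter 100, 26 tall, 45 to 80 g; origin at the centre of its underside.
- dish_middle: Middle dish, same kind and size; origin at the centre of its underside.
- dish_rear: Rear dish (farthest from the end stop), the one to push; same kind and size; origin at the centre of its underside. At the start the dishes stand one behind the other in the lane, less than 1 mm apart, 45 to 90 mm short of the end stop. Glass: more than 40 N on it counts as rough.
- keeper (a joint): Keeper arm's angle, rad: 0 = swung right out towards the robot; 0.60 = parallel to the lane, beside it, pointing away from the end stop; 2.17 = closed, straight across the lane (its limit). Closes counter-clockwise seen from above. Hinge friction about 0.06 N m (0.6 N at the peg), no spring: stays where left. Starts between 0 and 0.55.
- keeper_pivot (a point): Keeper's vertical pivot, near side of the lane, at shaker (-73.5, -110), at the arm's mid height, 92 above the bench. The arm is a steel bar reaching 132 from the pivot, 12 wide, 12 high (86 to 98 above the bench), passing 2 over the rails. Closed, its face towards the dishes is 4 behind the last dish of a row that is home.
- keeper_peg (a point): Middle of the exposed part of the orange upright peg on the keeper arm: 105 mm from the pivot, diameter 14, top 126 mm above the bench, this point 112 mm above it; its own x axis points outwards along the arm.
- bench_timer: Bystander, not to be moved: white square clockwork timer with a red knob, 62x62x38; stands on the bench in front of the shaker; sizes in mm, origin at the centre of its underside.
- marker_0: Bystander, not to be moved: marker pen with a red cap, 132 long, 12 thick; lies on the bench in front of the shaker; sizes in mm, origin at the centre of its underside.
- sample_pot_0: Bystander, not to be moved: white lidded sample pot, diameter 37, 42 tall; on the bench behind the shaker; sizes in mm, origin at the centre of its underside.
- dropper_bottle_0: Bystander, not to be moved: amber dropper bottle with black teat, diameter 34, 84 tall; on the bench behind the shaker; sizes in mm, origin at the centre of its underside.
- beaker_small: Bystander, not to be moved: clear beaker, diameter 75, 88 tall; on the bench to the right; sizes in mm, origin at the centre of its underside.
- reagent_amber: Bystander, not to be moved: amber bottle with black cap, diameter 68, 118 tall; on the bench at the back; sizes in mm, origin at the centre of its underside.

How it is judged:
By the outcome, as a careful person would: the job done as asked, in the order asked, and still so for the second after the job is handed in, with the robot touching nothing.
It also fails if it takes over 51 s, if anything falls off the work surface, if the arm or the gripper's body presses on something with over 40 N, if the wrist force passes 120 N, or if a joint passes its speed limit or range.

## Working session

There is one attempt and no reset: what is moved stays moved. The work goes in short steps, Python scripts to look and compute and a shell command to move; the robot and the scene stay as the last step left them, time stands still between calls to the robot, and variables do not carry over. Pictures are saved under pics/ and viewed, about 8 in all and at most 12, crops included, and the job is handed in when it is done.

```bash
mkdir -p pics
cat > h.py <<'E'
import numpy as np, cv2
from cell import manip
from scipy.spatial.transform import Rotation as R
def world(c,mask):
    v,u=np.nonzero(mask&(c["z_map"]>0)); z=c["z_map"][v,u].astype(float)
    return pts(c,u,v,z)
def pts(c,u,v,z):
    K=np.array(c["mtx"]); xd=(u-K[0,2])/K[0,0]; yd=(v-K[1,2])/K[1,1]
    x,y=xd.copy(),yd.copy()
    for _ in range(20):
        s=1+c["k1"]*(x*x+y*y); x,y=xd/s,yd/s
    P=np.stack([x*z,-y*z,-z],1)
    return P@Rm(c).T+np.array(c["xyz"])
def Rm(c): return R.from_euler('xyz',c["orientation"]).as_matrix()
def save(c,n): cv2.imwrite("pics/"+n,cv2.cvtColor(c["pixels"],cv2.COLOR_RGB2BGR))
E
cat > a.py <<'E'
from h import *
s=manip.read_state(); print({k:np.round(v,3) for k,v in s.items()})
ims=[]
for n in ["top","scene"]:
    c=manip.camera(n); ims.append(c["pixels"]); print(n,np.round(c["xyz"],1),np.round(c["orientation"],3))
    for t in ["shaker","dish_front","keeper","keeper_peg","bench_timer","marker_0","sample_pot_0","dropper_bottle_0","beaker_small","reagent_amber"]:
        for d in manip.cut_out(t,n)[:4]:
            if d["confidence"]<.3: continue
            w=world(c,d["region"])
            if len(w)==0: continue
            zt=np.percentile(w[:,2],90); top=w[w[:,2]>zt-5]
            print(t,round(d["confidence"],2),np.round(d["centre"]),d["region"].sum(),"med",np.median(w,0).round(),"top",((top.min(0)+top.max(0))/2).round(),"lo",np.percentile(w,2,0).round(),"hi",np.percentile(w,98,0).round())
    save(c,n+"0.png")
E
python3 a.py
```

```text
{'clock': np.float64(0.0), 'joints': array([ 1.279,  0.3  ,  1.522, -0.   ,  1.321, -0.067]), 'qd': array([ 0.   ,  0.002,  0.001, -0.   , -0.   , -0.002]), 'effort': array([ 1.0000e-03, -5.3181e+01, -3.5273e+01,  7.1000e-02,  2.4000e-02,
       -0.0000e+00]), 'eef_pos': array([122.521, 535.914, 215.902]), 'eef_rot': array([-1.605,  1.57 , -1.83 ]), 'wrist_force': array([ 0.05 ,  0.455, -0.056]), 'moment': array([ 0.035, -0.021, -0.015]), 'finger_gap': np.float64(94.163)}
top [ 470.9 -124.2 1295.9] [ 0.076  0.01  -1.59 ]
shaker 0.62 [246. 202.] 5728 med [552. -77.  75.] top [550. -60. 106.] lo [ 457. -280.   69.] hi [662. 158. 102.]
dish_front 0.84 [200. 190.] 926 med [575.  43. 100.] top [576.  42. 102.] lo [531.  -3.  73.] hi [620.  89. 105.]
dish_front 0.4 [168. 120.] 471 med [775. 147.  96.] top [786. 155. 118.] lo [755. 123.  22.] hi [807. 179. 121.]
keeper 0.72 [283. 222.] 184 med [ 461. -202.   98.] top [ 458. -203.  120.] lo [ 445. -272.   92.] hi [ 478. -145.  127.]
keeper 0.72 [221. 150.] 112 med [691. -21.  42.] top [696. -19.  81.] lo [680. -34.  -0.] hi [713.  -3.  85.]

[... 1866 characters left out ...]
0. 264.] 221 med [389. -58.  11.] top [389. -59.  13.] lo [332. -84.  -1.] hi [447. -33.  15.]
marker_0 0.45 [320. 199.] 319 med [ 457. -211.   99.] top [ 448. -254.  120.] lo [ 440. -276.   75.] hi [ 476. -145.  128.]
dropper_bottle_0 0.73 [206. 204.] 182 med [689. -15.  44.] top [678.  -5.  80.] lo [677. -37.   2.] hi [710.  -4.  85.]
beaker_small 0.68 [347. 148.] 739 med [ 510. -424.   56.] top [ 510. -430.   88.] lo [ 475. -465.   10.] hi [ 542. -395.   90.]
beaker_small 0.68 [223. 237.] 1250 med [571.  45. 101.] top [575.  41. 102.] lo [527.  -3.  86.] hi [619.  89. 104.]
reagent_amber 0.91 [136. 223.] 922 med [766. 161.  88.] top [786. 155. 117.] lo [752. 128.  10.] hi [805. 187. 120.]
```

```bash
cat > b.py <<'E'
from h import *
P=[]
for n in ["top","scene"]:
    c=manip.camera(n); w=world(c,np.ones((384,512),bool))
    m=(w[:,2]>66)&(w[:,2]<82)&(w[:,0]>380)&(w[:,0]<720)&(abs(w[:,1]+60)<300); p=w[m]
    # keep in slab
    lab=np.zeros((400,700),np.uint8)
    r=None
    ij=np.round(p[:,:2]-[350,-400]).astype(int)
    lab[ij[:,0],ij[:,1]]=255
    k=cv2.morphologyEx(cv2.dilate(lab,np.ones((7,7))),cv2.MORPH_OPEN,np.ones((15,15)))
    ct=max(cv2.findContours(k,cv2.RETR_EXTERNAL,cv2.CHAIN_APPROX_NONE)[0],key=cv2.contourArea)
    (b,a),sz,an=cv2.minAreaRect(ct); print(n,"rect x,y",a+350,b-400,sz,an)
    for nm,lo,hi in [("mid",100,106)]:
        d=w[(w[:,2]>98)&(w[:,2]<107)&(w[:,0]>480)&(w[:,0]<640)&(abs(w[:,1]+60)<170)]
    im=c["pixels"]; cr=im[90:320,130:400]
    cv2.imwrite(f"pics/{n}_c.png",cv2.resize(cv2.cvtColor(cr,cv2.COLOR_RGB2BGR),None,fx=2.9,fy=2.6,interpolation=cv2.INTER_CUBIC))
E
python3 b.py
```

```text
top rect x,y 569.9361877441406 -61.40570068359375 (466.3330993652344, 164.47195434570312) 8.939565658569336
scene rect x,y 569.14404296875 5.2069091796875 (337.49920654296875, 183.86996459960938) 8.823862075805664
```

View pics/top_c.png

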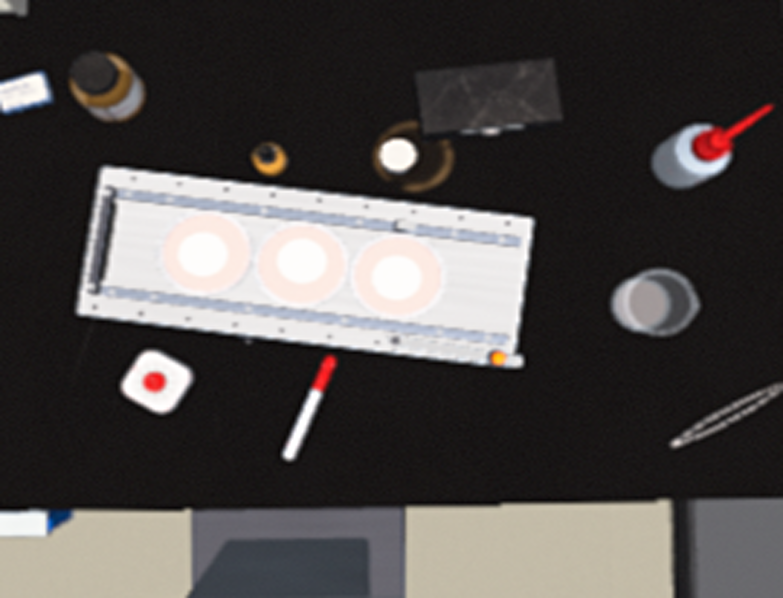

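View pics/scene_c.png

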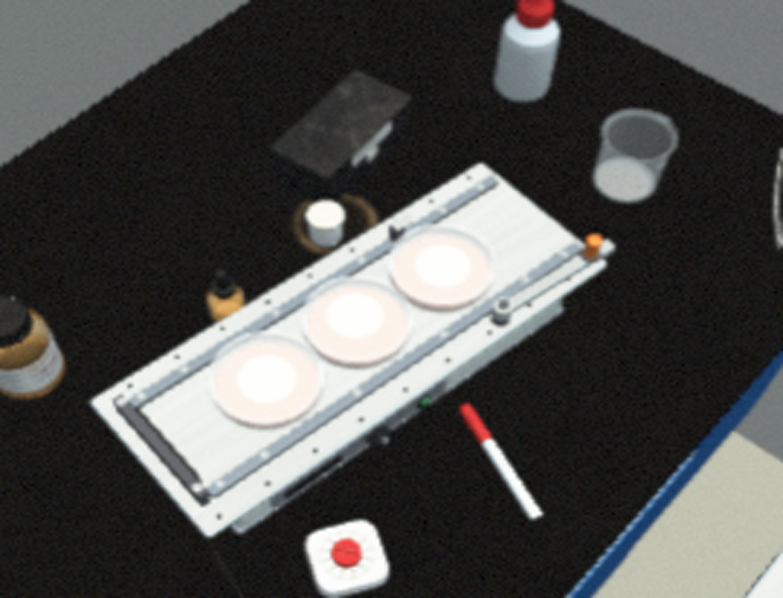

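```bash
python3 -m handwheel '[[[0,0,0],-0.065],[[0,-43,33],0],[[0,-43,33],0],[[0,-43,33],0],[[0,-43,33],0],[[0,-43,33],0],[[0,-43,33],0],[[0,-43,33],0],[[0,-43,33],0],[[0,-43,33],0]]' 255 20
python3 -m handwheel '[[[0,-43,33],0],[[0,-43,33],0],[[0,-43,33],0],[[0,-43,33],0],[[0,-43,33],0],[[0,-43,33],0],[[0,-30,20],0],[[0,0,0],0],[[0,0,0],0],[[0,0,0],0]]'
cat > c.py <<'E'
from h import *
import sys
s=manip.read_state(); p=np.array(s["eef_pos"]); Rt=R.from_euler('xyz',s["eef_rot"]).as_matrix()
print(p.round(1),"y",Rt[:,1].round(4),"z",Rt[:,2].round(4),"F",np.round(s["wrist_force"],1),s["clock"],s["finger_gap"])
def own(w): 
    C=np.array([560,-61]);a=.16; d=w[:,:2]-C
    return np.c_[d@[np.cos(a),-np.sin(a)],d@[np.sin(a),np.cos(a)]]
for n in ["wrist","top","scene"]:
    c=manip.camera(n); save(c,n+sys.argv[1]+".png"); 
    for t in ["dish_rear","keeper_peg","keeper"]:
        for d in manip.cut_out(t,n):
            if d["confidence"]<.3: continue
            w=world(c,d["region"])
            if t=="keeper_peg": w=w[w[:,2]>115]
            if t=="dish_rear": w=w[(w[:,2]>97)&(w[:,2]<106)]
            if t=="keeper": w=w[(w[:,2]>93)&(w[:,2]<103)]
            if len(w)<10: continue
            o=own(w); lo,hi=np.percentile(o,1,0),np.percentile(o,99,0)
            print(n,t,round(d["confidence"],2),np.round(d["centre"]),len(w),"own mid",((lo+hi)/2).round(1),"ext",(hi-lo).round(1),"z",np.median(w[:,2]).round(1))
E
python3 c.py 1
```

```text
clock: 2.45
eef_pos: [354.8, 105.1, 216.8]
eef_rot: [0.374, 1.57, 0.214]
wrist_force: [0.0, 0.9, 0.2]
finger_gap: 0.2
clock: 3.7
eef_pos: [523.5, -211.3, 216.8]
eef_rot: [-0.083, 1.57, -0.242]
wrist_force: [-0.3, 0.1, -0.2]
finger_gap: 0.7
[ 523.5 -211.3  216.8] y [ 0.1582  0.9874 -0.    ] z [ 9.874e-01 -1.582e-01  3.000e-04] F [-0.3  0.1 -0.2] 3.7 0.6549729638825121
wrist dish_rear 0.89 [310. 198.] 6017 own mid [  0.6 -98. ] ext [92.3 92.8] z 99.4
wrist keeper_peg 0.8 [247. 131.] 196 own mid [ -77.5 -209.5] ext [12.7 12.9] z 125.3
wrist keeper_peg 0.39 [329. 154.] 225 own mid [ -52. -185.] ext [63.8 61.8] z 125.5
wrist keeper 0.69 [246. 130.] 1460 own mid [ -75.3 -166.2] ext [ 19.8 136.9] z 97.6
top dish_rear 0.71 [254. 195.] 89 own mid [ -5.1 -85.6] ext [75.2 79.2] z 99.9
top keeper_peg 0.56 [300. 228.] 18 own mid [ -77.2 -207. ] ext [11.8 11.4] z 124.1
top keeper 0.67 [215. 198.] 249 own mid [-10.1   4.2] ext [143.  432.8] z 98.7
scene dish_rear 0.8 [280. 190.] 927 own mid [ -1.3 -96.3] ext [92.6 92.2] z 101.0
scene keeper 0.73 [322. 200.] 201 own mid [ -76.8 -165.2] ext [ 20.1 136.8] z 98.8
scene keeper 0.34 [249. 234.] 523 own mid [-13.3  -6.4] ext [143.9 452.1] z 99.4
```

View pics/wrist1.png

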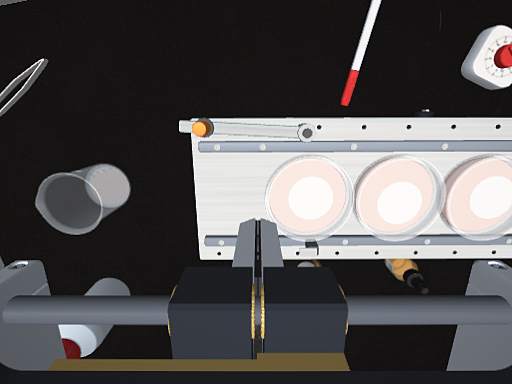

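```bash
python3 -m handwheel '[[[0,-22,12],0],[[25,0,0],0],[[35,0,0],0],[[35,0,0],0],[[20,0,0],0],[[7,0,0],0],[[0,0,0],0],[[0,4,0],0],[[0,4,0],0],[[0,2,0],0]]'
python3 - <<'E'
import sys; sys.argv=['',"2"]
exec(open('c.py').read().replace('["wrist","top","scene"]','["wrist"]'))
E
```

```text
clock: 5.55
eef_pos: [533.8, -225.6, 94.9]
eef_rot: [-0.307, 1.57, -0.467]
wrist_force: [0.2, -0.7, -0.1]
finger_gap: 0.5
[ 533.8 -225.6   94.9] y [ 1.588e-01  9.873e-01 -2.000e-04] z [ 9.873e-01 -1.588e-01  7.000e-04] F [ 0.2 -0.7 -0.1] 5.55 0.5413770107780105
wrist dish_rear 0.96 [364. 224.] 14803 own mid [ -3.1 -98.4] ext [86.4 92.2] z 99.4
wrist keeper_peg 0.61 [259. 117.] 727 own mid [ -77.7 -209.3] ext [12.7 12.9] z 125.1
wrist keeper 0.87 [260. 120.] 4460 own mid [ -75.2 -166.4] ext [ 20.4 136.7] z 97.6
```

View pics/wrist2.png

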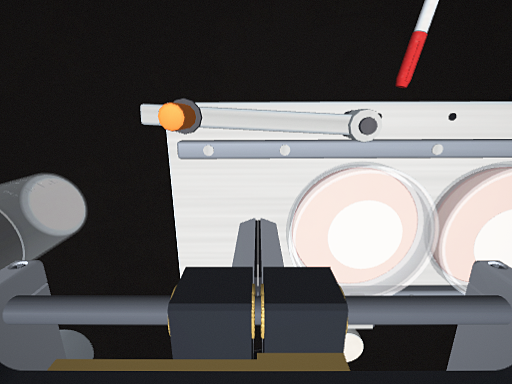

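```bash
python3 -m handwheel '[[[0,3,0],0],[[0,3,0],0],[[0,3,0],0],[[0,3,0],0],[[0,3,0],0],[[0,3,0],0],[[0,3,0],0],[[0,3,0],0],[[0,3,0],0],[[0,3,0],0]]'
python3 -m handwheel '[[[0,2,0],0],[[0,2,0],0],[[0,2,0],0],[[0,2,0],0],[[0,1.5,0],0],[[0,1,0],0],[[0,1,0],0],[[0,1,0],0],[[0,1,0],0],[[0,0,0],0]]'
python3 - <<'E'
import sys; sys.argv=['',"3"]
exec(open('c.py').read().replace('["wrist","top","scene"]','["wrist","scene"]').replace('"dish_rear","keeper_peg","keeper"','"dish_rear",'))
E
```

```text
clock: 7.0
eef_pos: [538.4, -196.1, 94.5]
eef_rot: [-0.884, 1.571, -1.044]
wrist_force: [-0.5, -0.9, -0.9]
finger_gap: 0.7
clock: 8.25
eef_pos: [540.5, -182.9, 94.4]
eef_rot: [1.934, 1.571, 1.774]
wrist_force: [-0.7, -0.3, -1.0]
finger_gap: 0.9
[ 540.5 -182.9   94.4] y [1.590e-01 9.873e-01 1.000e-04] z [ 0.9873 -0.159  -0.    ] F [-0.7 -0.3 -1. ] 8.25 0.8853733840170411
wrist dish_rear 0.94 [357. 224.] 14448 own mid [ -3.5 -61.8] ext [85.6 91.8] z 99.4
scene dish_rear 0.62 [269. 199.] 872 own mid [ -2.4 -61.1] ext [90.8 94.2] z 100.9
```

```bash
python3 -m handwheel '[[[0,1.5,0],0],[[0,1.5,0],0],[[0,1.5,0],0],[[0,1.5,0],0],[[0,1,0],0],[[0,1,0],0],[[0,1,0],0],[[0,1,0],0],[[0,0,0],0],[[0,0,0],0]]'
python3 -m handwheel '[[[0,0.7,0],0],[[0,0.7,0],0],[[0,0.7,0],0],[[0,0.7,0],0],[[0,0.7,0],0],[[0,0.5,0],0],[[0,0.5,0],0],[[0,0,0],0],[[0,0,0],0],[[0,0,0],0]]'
python3 - <<'E'
import sys; sys.argv=['',"4"]
exec(open('c.py').read().replace('["wrist","top","scene"]','["wrist","scene"]').replace('"dish_rear","keeper_peg","keeper"','"dish_rear",'))
c=manip.camera("scene")
cv2.imwrite("pics/s4.png",cv2.resize(cv2.cvtColor(c["pixels"][150:290,150:330],cv2.COLOR_RGB2BGR),None,fx=4,fy=4,interpolation=cv2.INTER_CUBIC))
E
```

```text
clock: 9.7
eef_pos: [542.1, -173.0, 94.4]
eef_rot: [1.793, 1.571, 1.633]
wrist_force: [-0.7, -0.5, -0.6]
finger_gap: 0.6
clock: 10.95
eef_pos: [542.8, -168.7, 94.4]
eef_rot: [2.046, 1.571, 1.886]
wrist_force: [-0.6, -1.1, -0.4]
finger_gap: 0.3
[ 542.8 -168.7   94.4] y [1.591e-01 9.873e-01 1.000e-04] z [ 0.9873 -0.1591 -0.    ] F [-0.6 -1.1 -0.4] 10.95 0.26927685129106266
wrist dish_rear 0.66 [356. 226.] 14463 own mid [ -3.5 -47.4] ext [85.9 91.7] z 99.4
scene dish_rear 0.66 [265. 203.] 868 own mid [ -1.  -45.9] ext [93.8 91.8] z 100.9
scene dish_rear 0.59 [310. 203.] 86 own mid [ -75.2 -159.8] ext [ 18.  127.5] z 100.8
```

View pics/s4.png

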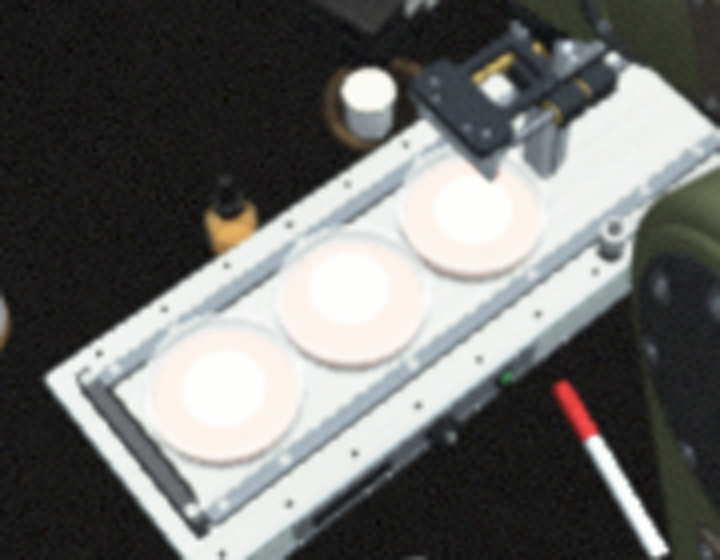

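Run:
```python
import sys; sys.argv=['',"5"]
exec(open('c.py').read().replace('["wrist","top","scene"]','[]'))
for n in ["scene","top"]:
    c=manip.camera(n); w=world(c,np.ones((384,512),bool)); o=own(w)
    m=(abs(o[:,0])<40)&(o[:,1]>165)&(o[:,1]<240)&(w[:,2]>96)&(w[:,2]<106)
    print(n,"stop top y",np.percentile(o[m,1],[2,10,50,90,98]).round(1),m.sum())
    m=(abs(o[:,0])<12)&(o[:,1]>40)&(o[:,1]<185)&(w[:,2]>96)&(w[:,2]<106)
    print("front dish y ext",np.percentile(o[m,1],[1,99]).round(1), "hist",np.histogram(o[m,1],bins=range(40,190,5))[0])
```

```text
[ 542.8 -168.6   94.4] y [0.1591 0.9873 0.    ] z [ 0.9873 -0.1591 -0.    ] F [ 0.2 -0.3 -0.4] 11.2 0.48889293896321295
scene stop top y [166.2 169.6 188.4 215.7 219.2] 579
front dish y ext [ 41.9 183.6] hist [16 17 14 19 18 17 16 17 15 17 18 18 12 17 19 15 20 16 18 20 17 20 17 18
 21 20 18 18 21]
top stop top y [166.3 169.8 188.1 215.3 218.8] 376
front dish y ext [ 41.9 183.4] hist [12 14 13 14 13 11 15 12 12 11 10 13  9 13 12 11 13 13 12 12 12 15 11 14
 13 11 14 13 12]
```

```bash
python3 -m handwheel '[[[0,0.7,0],0],[[0,0.7,0],0],[[0,0.7,0],0],[[0,0.7,0],0],[[0,0.7,0],0],[[0,0.7,0],0],[[0,0.7,0],0],[[0,0,0],0],[[0,0,0],0],[[0,0,0],0]]'
python3 -m handwheel '[[[0,0.6,0],0],[[0,0.6,0],0],[[0,0.6,0],0],[[0,0.6,0],0],[[0,0.6,0],0],[[0,0,0],0],[[0,0,0],0],[[0,0,0],0],[[0,0,0],0],[[0,0,0],0]]'
python3 - <<'E'
import sys; sys.argv=['',"5"]
exec(open('c.py').read().replace('["wrist","top","scene"]','[]'))
for n in ["scene","top"]:
    c=manip.camera(n); w=world(c,np.ones((384,512),bool)); o=own(w)
    m=(abs(o[:,0])<12)&(w[:,2]>60)&(w[:,2]<115)
    for y in range(190,232,3):
        k=m&(o[:,1]>=y)&(o[:,1]<y+3); print(y,k.sum(),w[k,2].mean().round(1),end='; ')
    print()
c=manip.camera("scene")
cv2.imwrite("pics/s5.png",cv2.resize(cv2.cvtColor(c["pixels"][215:290,160:240],cv2.COLOR_RGB2BGR),None,fx=7,fy=7,interpolation=cv2.INTER_CUBIC))
E
```

```text
clock: 12.55
eef_pos: [543.5, -165.3, 94.7]
eef_rot: [-1.239, 1.568, -1.399]
wrist_force: [-2.4, -12.0, 0.0]
finger_gap: 0.5
clock: 13.8
eef_pos: [543.9, -164.8, 95.2]
eef_rot: [-1.244, 1.564, -1.405]
wrist_force: [-3.9, -28.9, 1.1]
finger_gap: 0.4
[ 543.9 -164.8   95.2] y [ 0.1602  0.9871 -0.0062] z [ 0.9871 -0.1601  0.0021] F [ -3.9 -28.9   1.1] 13.8 0.3788969196797911
190 13 100.5; 193 12 101.0; 196 11 100.1; 199 11 100.9; 202 14 99.7; 205 13 97.2; 208 9 99.5; 211 14 100.1; 214 10 100.8; 217 25 91.0; 220 12 74.9; 223 11 74.8; 226 12 75.0; 229 12 73.3; 
190 7 100.0; 193 11 99.2; 196 5 100.3; 199 8 100.7; 202 6 99.6; 205 6 98.2; 208 9 97.3; 211 8 98.3; 214 8 99.3; 217 8 99.2; 220 2 98.4; 223 1 79.3; 226 5 76.1; 229 6 73.6;
```

View pics/s5.png

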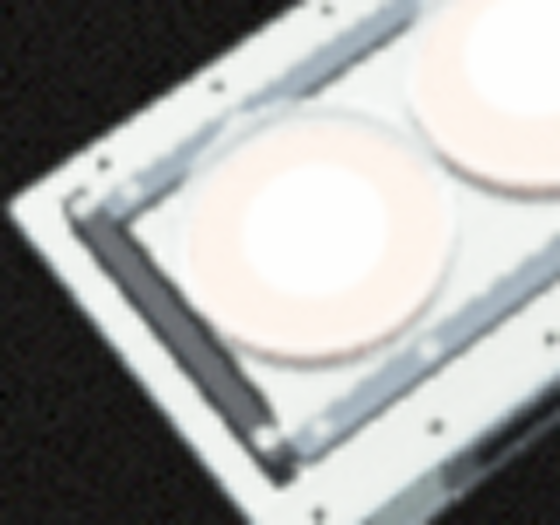

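```bash
python3 -m handwheel '[[[0,-4,0],0],[[0,-11,0],0],[[-25,0,0],0],[[-30,0,0],0],[[0,-23,-55],0],[[0,-23,-56],0],[[0,-12,0],0],[[0,0,0],0],[[0,0,0],0],[[0,0,0],0]]'
python3 - <<'E'
import sys; sys.argv=['',"6"]
exec(open('c.py').read().replace('["wrist","top","scene"]','["wrist","scene"]'))
print("tcp own",own(p[None]).round(1),np.round(s["joints"],2))
E
```

```text
clock: 15.2
eef_pos: [423.5, -214.9, 149.2]
eef_rot: [2.584, 1.57, 2.426]
wrist_force: [-0.6, -0.2, 0.3]
finger_gap: 0.6
[ 423.5 -214.9  149.2] y [1.582e-01 9.874e-01 2.000e-04] z [ 9.874e-01 -1.582e-01 -3.000e-04] F [-0.6 -0.2  0.3] 15.2 0.5634066449193237
wrist dish_rear 0.66 [388. 327.] 3852 own mid [ -0.7 -43.5] ext [94.6 83.1] z 99.2
wrist keeper_peg 0.61 [284. 247.] 250 own mid [ -79.3 -209.3] ext [10.7 11.8] z 124.8
wrist keeper 0.93 [285. 245.] 1437 own mid [ -75.9 -166.4] ext [ 21.4 137.7] z 97.5
scene dish_rear 0.56 [266. 204.] 984 own mid [ -0.7 -43.4] ext [92.4 92.9] z 101.0
tcp own [[-110.3 -173.7]] [-0.55  0.2   1.81  0.    1.13 -1.96]
```

View pics/wrist6.png

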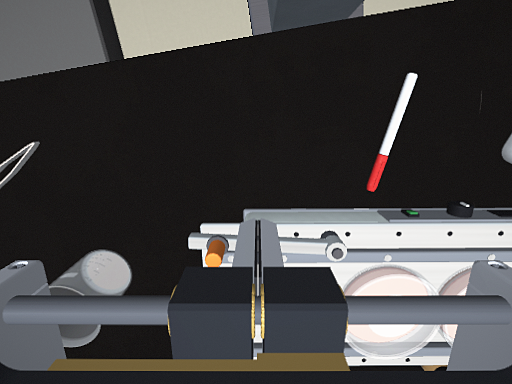

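```bash
python3 -m handwheel '[[[0,-4,0],0],[[20,0,0],0],[[20,0,0],0],[[10,0,0],0],[[0,0,0],0],[[0,0,6],0],[[0,0,6],0],[[0,0,6],0],[[0,0,5],0],[[0,0,0],0]]'
python3 -m handwheel '[[[0,-0.3,6.6],0],[[0,-0.3,6.6],0],[[0,-0.3,6.6],0],[[0,-0.3,6.6],0],[[0,2.3,6.8],0],[[0,2.3,6.8],0],[[0,2.3,6.8],0],[[0,2.3,6.8],0],[[0,4.1,4.6],0],[[0,4.1,4.6],0]]'
python3 -m handwheel '[[[0,4.1,4.6],0],[[0,4.1,4.6],0],[[0,4.1,4.6],0],[[0,4.7,2.1],0],[[0,4.7,2.1],0],[[0,4,2],0],[[0,0,0],0],[[0,0,0],0],[[0,0,0],0],[[0,0,0],0]]'
python3 - <<'E'
import sys; sys.argv=['',"7"]
exec(open('c.py').read().replace('["wrist","top","scene"]','["wrist","scene"]'))
print("tcp own",own(p[None]).round(1),np.round(s["joints"],2))
E
```

```text
clock: 16.85
eef_pos: [445.2, -222.9, 99.4]
eef_rot: [0.935, 1.571, 0.776]
wrist_force: [-0.1, -0.1, -0.2]
finger_gap: 0.5
clock: 18.1
eef_pos: [509.8, -216.7, 99.5]
eef_rot: [-1.529, 1.571, -1.689]
wrist_force: [-1.9, -0.1, 0.9]
finger_gap: 0.5
clock: 19.35
eef_pos: [533.3, -194.8, 99.4]
eef_rot: [1.191, 1.571, 1.031]
wrist_force: [0.5, -0.6, -0.3]
finger_gap: 0.4
[ 533.3 -194.8   99.4] y [0.1593 0.9872 0.    ] z [ 0.9872 -0.1593  0.    ] F [ 0.5 -0.6 -0.3] 19.35 0.3794042894471088
wrist dish_rear 0.61 [394. 234.] 14281 own mid [ -3.4 -45.5] ext [85.4 92.3] z 99.4
wrist keeper 0.8 [297. 177.] 2584 own mid [ -32.6 -109.5] ext [95.6 24.3] z 97.5
scene dish_rear 0.75 [266. 204.] 944 own mid [ -2.1 -44.3] ext [91.5 92.8] z 101.1
scene keeper 0.71 [298. 204.] 150 own mid [ -36.3 -109.7] ext [92.8 27.1] z 98.4
tcp own [[  -5.1 -136.3]] [-0.41  0.46  1.59  0.    1.09 -1.83]
```

View pics/wrist7.png

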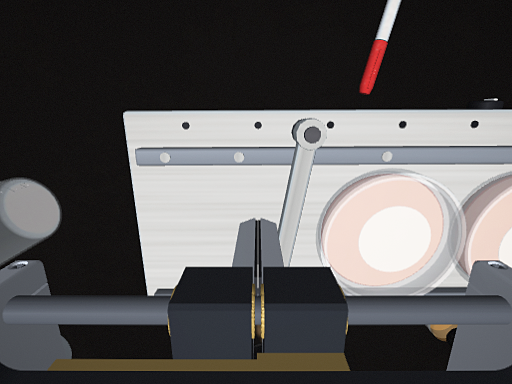

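Arm from the pivot at (311,133) is nearly across, with about 13° left. I'll continue gently.

```bash
python3 -m handwheel '[[[0,3,1],0],[[0,3,1],0],[[0,2,1],0],[[0,1.5,1],0],[[0,1.5,0],0],[[0,1,0],0],[[0,1,0],0],[[0,0.5,0],0],[[0,0,0],0],[[0,0,0],0]]'
python3 -m handwheel '[[[0,0.5,0],0],[[0,0.5,0],0],[[0,0.5,0],0],[[0,0.5,0],0],[[0,0.5,0],0],[[0,0,0],0],[[0,0,0],0],[[0,0,0],0],[[0,0,0],0],[[0,0,0],0]]'
python3 - <<'E'
import sys; sys.argv=['',"8"]
exec(open('c.py').read().replace('["wrist","top","scene"]','["wrist"]'))
print("tcp own",own(p[None]).round(1),np.round(s["joints"],2))
E
```

```text
clock: 21.0
eef_pos: [539.4, -182.0, 99.5]
eef_rot: [2.565, 1.571, 2.406]
wrist_force: [0.4, 0.3, 0.3]
finger_gap: 0.2
clock: 22.25
eef_pos: [539.7, -180.7, 99.5]
eef_rot: [-1.442, 1.569, -1.603]
wrist_force: [-1.0, -8.8, -1.1]
finger_gap: 0.6
[ 539.7 -180.7   99.5] y [ 0.1594  0.9872 -0.0018] z [ 9.872e-01 -1.594e-01  2.000e-04] F [-1.  -8.8 -1.1] 22.25 0.6294971372052893
wrist dish_rear 0.74 [372. 228.] 14488 own mid [ -1.9 -45.5] ext [88.8 91.9] z 99.4
wrist keeper 0.89 [284. 173.] 2587 own mid [ -29.9 -105.1] ext [100.7  15.9] z 97.6
wrist keeper 0.3 [248. 159.] 2565 own mid [ -30.3 -105.1] ext [99.9 16.1] z 97.6
tcp own [[  -1.  -121.4]] [-0.39  0.46  1.59 -0.    1.09 -1.8 ]
```

```bash
python3 -m handwheel '[[[0,-3,0],0],[[0,-12,0],0],[[0,-20,0],0],[[-30,0,0],0],[[-60,0,0],0],[[-50,-20,0],0],[[0,-20,-40],0],[[0,0,-50],0],[[0,0,-50],0],[[0,0,0],0]]'
python3 - <<'E'
import sys; sys.argv=['',"9"]
exec(open('c.py').read().replace('C=np.array([560,-61])','C=np.array([560,-61])'))
for n in ["scene","wrist"]:
    c=manip.camera(n)
    for t in ["bench_timer","marker_0","sample_pot_0","dropper_bottle_0"]:
        for d in manip.cut_out(t,n)[:1]: w=world(c,d["region"]); print(n,t,round(d["confidence"],2),np.median(w,0).round())
a=cv2.cvtColor(manip.camera("scene")["pixels"][130:310,130:350],cv2.COLOR_RGB2BGR)
b=cv2.imread("pics/wrist9.png")
cv2.imwrite("pics/f9.png",np.vstack([cv2.resize(a,(440,360)),cv2.resize(b,(440,240))]) if 0 else np.hstack([cv2.resize(a,(400,327)),cv2.resize(b,(400,327))]))
E
```

```text
clock: 23.7
eef_pos: [387.6, -231.9, 240.0]
eef_rot: [-0.471, 1.57, -0.633]
wrist_force: [0.9, 0.8, 0.9]
finger_gap: 0.4
[ 387.6 -231.9  240. ] y [ 1.611e-01  9.869e-01 -4.000e-04] z [ 9.869e-01 -1.611e-01  7.000e-04] F [0.9 0.8 0.9] 23.7 0.3824713448212413
wrist dish_rear 0.7 [374. 275.] 2368 own mid [-20.1 -43.3] ext [55.8 91.1] z 99.0
wrist keeper 0.74 [329. 245.] 345 own mid [ -56.5 -106.4] ext [50.8 15.5] z 97.7
top dish_rear 0.68 [251. 193.] 717 own mid [  1.4 -42.9] ext [91.9 88.4] z 99.9
top keeper_peg 0.47 [268. 201.] 18 own mid [  31.8 -102.8] ext [12.1 11.5] z 124.8
top keeper 0.66 [268. 201.] 157 own mid [ -13.1 -102.2] ext [130.9  14.5] z 98.2
scene dish_rear 0.96 [264. 202.] 969 own mid [ -1.6 -44. ] ext [93.2 93.6] z 100.9
scene dish_rear 0.63 [285. 192.] 171 own mid [ -13.4 -104. ] ext [136.7  15.4] z 100.0
scene dish_rear 0.44 [262. 222.] 477 own mid [-10.1  54.1] ext [139.2 331. ] z 100.0
scene keeper_peg 0.8 [284. 195.] 26 own mid [  29.8 -103.1] ext [11.6 11.2] z 124.6
scene bench_timer 0.86 [421. 111.  23.]
scene marker_0 0.47 [401. -62.  11.]
scene sample_pot_0 0.68 [ 689. -156.   41.]
scene dropper_bottle_0 0.7 [689. -15.  45.]
wrist bench_timer 0.64 [422.  96.  22.]
wrist marker_0 0.86 [386. -59.  10.]
wrist sample_pot_0 0.38 [392. -61.  10.]
wrist dropper_bottle_0 0.94 [690. -26.  58.]
```

View pics/f9.png

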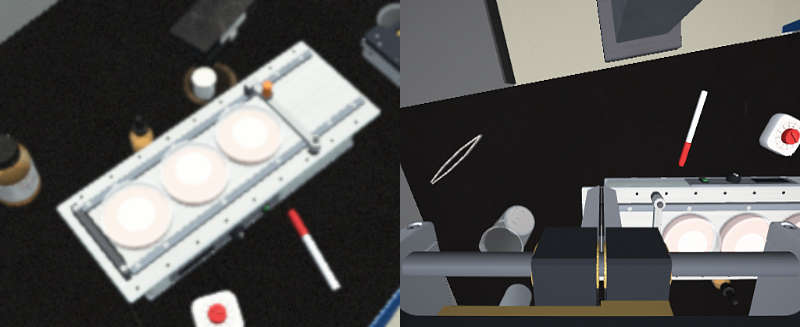

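```bash
python3 -c "
from cell import manip; print(manip.sign_off())"
```

```text
the job is handed in; nothing more can be done
None
```

The row is loaded against the end stop, the keeper is closed behind it, and I handed the job in at about 24 s of the 51 s allowed.

- **Row:** I pushed the three dishes along by the rear one with closed fingertips. At the stop I kept pressing until the wrist force read 29 N, under the 40 N limit for glass. A close-up then showed the front dish touching the rubber face. After I backed off, the rear dish read within about 1 mm of its pressed position.
- **Keeper:** I swung the arm round from its outer side until the wrist force rose to 9 N at the expected closed position, against about 0.8 N of hinge friction. The last top view puts the peg level with the pivot's estimated line (within about 1 mm) and the arm straight across the lane at the catch block.
- **Hand:** It is raised to 240 mm and touches nothing; the wrist force is down to noise.
- **Bystanders:** The timer, sample pot and dropper bottle read within a few millimetres of the first measurements. One low-confidence scene reading put the marker pen 12 mm off in x. The wrist view put it back at its first position, and it looked unmoved in the picture. I only looked at the beaker and amber bottle by eye at the end.

Two disagreements remain. My first estimate of the shaker's position was about 5 to 7 mm off along the lane, so I relied on contact force for both end positions. The wrist camera also read the rear dish about 2 mm differently from the other cameras.

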